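Wedge a spring clip off a jig post

TASK

Take the steel wedge out of its stand and slide it down along the jig's round post, between the post and the bow of the spring clip, with its flat back against the post, so that the wedge spreads the clip and eases it off the post; leave the clip lying flat on the jig plate. The clip gives only slowly, so feel your way and never push hard; do not touch the clip with the gripper, and leave the other things alone. Then put the wedge back into its stand, fully home.

Things in the scene. Friction and masses are not known exactly. Their poses are not given: they have to be found in the camera images.
- jig: Fixed dark steel plate, 112 x 84 x 8 mm, with a plain round steel post, 20 mm in diameter, upright on it. Origin on the post's axis at table level; z up. The plate reaches 68 mm to -x, 44 mm to +x, 42 mm to either side in y; its top is 8 mm up. Plate, post, clip and blade are smooth and oiled (friction about 0.2).
- post_top (a point): Centre of the post's top end, 48 mm above the table.
- spring_clip: Loose U-shaped spring clip of bright steel strip, 24 mm high, about 70 g, standing on the plate round the post's foot. Origin at its underside, on the post's axis while the clip is on the post; z up. Its stiff bow, a flat bar 4 mm thick and 34 mm wide, lies at -x, with a flat foot (3 mm thick, 26 mm wide) reaching to x = -32 mm; its two sprung legs reach to +x.
- clip_bow (a point): Middle of the bow's inner upper edge, at (-14, 0, 24) mm in the clip's frame, 24 mm above the plate. Between bow and post is a gap of 4 mm, open from above down to the plate, 13 mm wide between two ribs on the bow that touch the post. The legs are heavily damped and give slowly: 10 to 15 N on the wedge at 2 mm/s, over 25 N at 5 mm/s, which would damage the clip.
- clip_noses (a point): Midway between the rounded noses inside the legs, at (5, 0, 24) mm in the clip's frame; they grip the post beyond its middle. Pushed 5 to 9 mm towards its own -x the clip comes free and creeps on to some 11 to 13 mm; the point varies: watch or feel for it (wedge tip then 3 to 12 mm above the plate).
- wedge: Loose steel wedge, 114 mm long, about 0.17 kg, upright in its stand. Origin on the handle's axis at the level of the blade's tip; z up along the handle. Blade 9 mm wide (y), 52 mm long: a flat back at x = +7 mm, parallel to z; to -x a ramp, blade 2.5 mm thick at the tip (x = 4.5 to 7 mm), 0.5 mm more per mm up, 14 mm from z = 23.6 mm up.
- wedge_grip (a point): Point on the handle's axis at z = 92 mm in the wedge's frame, to grasp it by. The square handle, 16 x 16 mm, runs from z = 58 to 114 mm with its faces along the wedge's x and y; below it a collar 22 x 20 mm (z = 52 to 58 mm).
- wedge_tip (a point): Middle of the tip's edge on the flat back: (7, 0, 0) mm in the wedge's frame.
- wedge_stand: Fixed grey block, 72 x 56 x 60 mm, with a rectangular hole through its top, 17.5 mm along its x and 12.5 mm along its y. Origin at the centre of its underside. The wedge starts in it with its blade in the hole, its collar on the block's top, the tip 8 mm above the table and the wedge's axes along the stand's.
- pipe_ring_1: Bystander: short dark pipe off-cut, 48 mm in diameter, 34 mm high, loose; origin at the centre of its underside.
- test_plate_1: Bystander: dark steel practice plate with a bead, 70 x 60 x 12 mm, loose; origin at the centre of its underside.
- hex_bolt: Bystander: hex bolt lying, 66 mm long, loose; origin at the centre of its underside.
- paste_tin: Bystander: round tin with a lid, 69 mm in diameter, 44 mm high, loose; origin at the centre of its underside.
Mind the look-alikes: they are no part of the job. What is shaped like the jig but green is not meant.

How it is judged:
By the outcome, as a careful person would: the job done as asked, in the order asked, and still so for the second after the job is handed in, with the robot touching nothing.
It also fails if it takes over 61 s, if anything falls off the work surface, if the arm or the gripper's body presses on something with over 40 N, if the wrist force passes 120 N, or if a joint passes its speed limit or range.

ROBOT

A 6-joint arm with a two-finger parallel gripper is mounted at the origin on a cart in front of the work surface, level with it; the furniture and walls round the work are solid. World frame = base frame: x ahead of the robot, y to its left, z up, the work surface at z = 0. Lengths are in mm, angles in rad, forces in N, time in s.
With the tool pointing down it reaches from about 400 to 925 mm from the base axis. Payload 12.5 kg.
Tool frame: the origin (TCP) lies midway between the tips of the shut fingers; the grasp point (between the pads) lies 19 mm behind it; z points along the fingers, y is the line along which they close (so a half turn about z gives the same grasp; the last joint's range is limited). The gripper opens to 95 mm and grips with 3 to 60 N. Pads are 20 mm wide; open, the fingers measure 119 mm over their backs; the gripper's body (75 mm by 180 mm) begins 59 mm behind the grasp point.
Start: joints at [1.052, 0.491, 1.559, -0, 1.092, -0.106], TCP at [250.722, 572.529, 176.961] pointing down, gripper open.
Joint ranges: [-3.1, 3.1], [-0.84, 2.19], [0.05, 2.79], [-1.13, 4.28], [0.06, 2.93], [-2.69, 2.69]. Speed limits (rad/s): [2.22, 2.22, 2.79, 3.14, 3.14, 3.14].

INTERFACE

Orientations are given as [roll, pitch, yaw] about the fixed x, y, z axes, in that order (R = Rz(yaw) Ry(pitch) Rx(roll)).
In Python, from cell import state, read_camera, camera_info, env gives the robot as it stands.
- The arm moves only by the tool move_arm, never from a script. Its argument "commands" is a list of rows, each a list of 3 entries, a list of its own where there are three numbers: the shift along the world's x, y, z in cm, then the turn, a rotation vector about the world's x, y, z in degrees, then the opening, from 0 (shut) to 1 (fully open). A call has 1 to 10 rows; each row shifts and turns the commanded pose from where the row before left it; what a row does not reach is not made up. A row lasts 1/10 s, in which the tool goes at most 50 mm and 8.59 degrees, less where a joint would pass 70% of its speed; a pose out of reach is approached as far as the arm can. A call with a gripper value outside its range is refused whole. The fingers move at their own pace and stop on an object; the grip force is fixed at half the most. Time passes only in rows, so rows that do not move let the fingers close. It gives the time, the measured TCP pose, the force, the opening and the grip force at its end, in the units of the state.
- state(): the state, without advancing time (a new reading comes with each control period).
- read_camera(name): name is "side" or "top"; returns the picture (480x640x3 uint8, blue, green, red); there is no depth.
- camera_info(name): a dict with "K" (3x3 intrinsics, pixels), "k1" (the pictures are not rectified: a ray, as slopes to the right and down, at radius r is drawn at 1 + k1 r^2 times it, then the intrinsics apply), "cam_to_world" (4x4, takes a point from camera to world coordinates). Camera axes: x right, y down, z forward; pixel columns grow to the right and rows downward; lengths in mm; the calibration is good to about 2 mm. A picture is of the moment at which its call begins. camera_info takes no time and is no camera call.
- env.job_done(): hands the job in; it is judged then, once.
The state is a dict: "t": time; "joints": joint angles; "qvel": joint speeds; "tau": joint torques, N m; "eef_pos": TCP position; "tcp_rot": TCP orientation; "ft_force": force on the tool from outside, world axes, zero at the start; "moment": the same for the moment, N m; "opening": opening from 0.0 (shut) to 1.0 (fully open); "grip_force": force on a finger pad.
Only numpy, scipy, OpenCV 4.12 (cv2) and the standard library are available. Lean on these libraries where they do the work, as an engineer would, in place of code of your own. Each camera call takes 0.05 s, during which the arm holds its last target. There are 200 camera calls.

## Working session

There is one attempt and no reset: what is moved stays moved. The work goes in short steps, Python scripts to look and compute and a tool call to move; the robot and the scene stay as the last step left them, time stands still between calls to the robot, and variables do not carry over. Pictures are saved under pics/ and viewed, at most 13 in all, crops included, and the job is handed in when it is done.

Besides the shell and the picture viewer there is one more tool, called after "Call:" in YAML: its name, and indented under it one key for each argument. move_arm: Moves the arm, as the interface text tells. Its arguments: {"type":"object","properties":{"commands":{"type":"array"}},"required":["commands"]}

```bash
ls; mkdir -p pics; python3 - <<'E'
from cell import state, read_camera, camera_info
import cv2,numpy as np
for n in("top","side"):
    im=read_camera(n); cv2.imwrite(f"pics/{n}0.png",im)
    c=camera_info(n); print(n,np.array(c["K"]).round(1).tolist(),c["k1"],np.array(c["cam_to_world"]).round(3).tolist())
print(state())
E
```

```text
pics
top [[559.9, 0.0, 327.7], [0.0, 559.9, 248.4], [0.0, 0.0, 1.0]] -0.052527087732078544 [[0.105, -0.974, 0.199, 355.515], [-0.994, -0.102, 0.023, 84.854], [-0.002, -0.201, -0.98, 1161.893], [0.0, 0.0, 0.0, 1.0]]
side [[509.7, 0.0, 314.0], [0.0, 509.7, 238.8], [0.0, 0.0, 1.0]] -0.03261609341820415 [[-0.942, -0.21, 0.262, 330.38], [-0.336, 0.616, -0.712, 731.999], [-0.011, -0.759, -0.651, 660.997], [0.0, 0.0, 0.0, 1.0]]
{'t': 0.1, 'joints': array([ 1.05238326e+00,  4.91508065e-01,  1.55940758e+00,  2.74764634e-05,
        1.09167211e+00, -1.05542030e-01]), 'qvel': array([ 0.00073192, -0.00086776, -0.00189013, -0.00028979, -0.00245177,
       -0.00111125]), 'tau': array([ 3.73637871e-03, -6.13622618e+01, -2.58615392e+01,  6.93894457e-02,
        4.69638035e-02, -9.34253967e-05]), 'eef_pos': array([250.58841779, 572.28852019, 176.40817014]), 'tcp_rot': array([-3.14060566e+00, -1.29064221e-04,  2.72870887e+00]), 'ft_force': array([-0.33639358,  0.34871384, -0.73055479]), 'moment': array([-0.05050656,  0.0454545 ,  0.00344978]), 'grip_force': 0.0, 'opening': 1.0006809644319798}
```

View pics/top0.png

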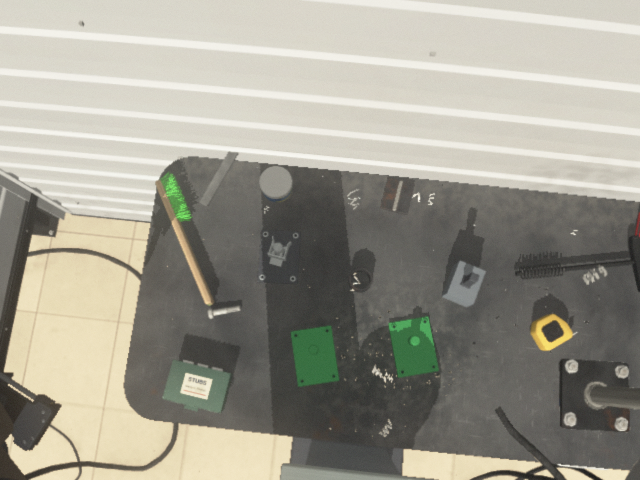

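View pics/side0.png

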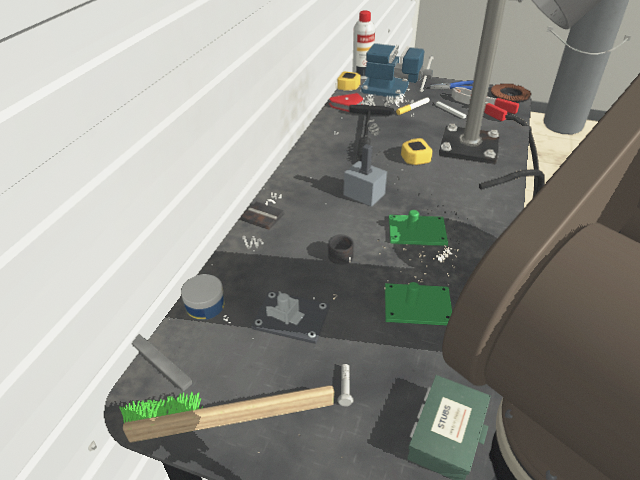

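Jig candidates (top view): the dark plate with the bright clip at (280,257), and green look-alikes at (316,355) and (414,345). I choose the dark one. The wedge is in the grey stand at (465,284). The dark bar at (470,235) seems to be a shadow. Next is a close crop.

```bash
python3 - <<'E'
import cv2,numpy as np
t=cv2.imread("pics/top0.png");s=cv2.imread("pics/side0.png")
def c(i,x,y,w,h): 
    return cv2.resize(i[y:y+h,x:x+w],(400,300),interpolation=cv2.INTER_CUBIC)
g=lambda a:np.clip(a.astype(float)*1.5,0,255).astype(np.uint8)
o=np.vstack([np.hstack([c(t,240,222,80,60),c(t,428,250,80,60)]),np.hstack([c(s,245,270,96,72),c(s,320,130,96,72)])])
cv2.imwrite("pics/crop0.png",g(o))
E
```

```text
(no output)
```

View pics/crop0.png

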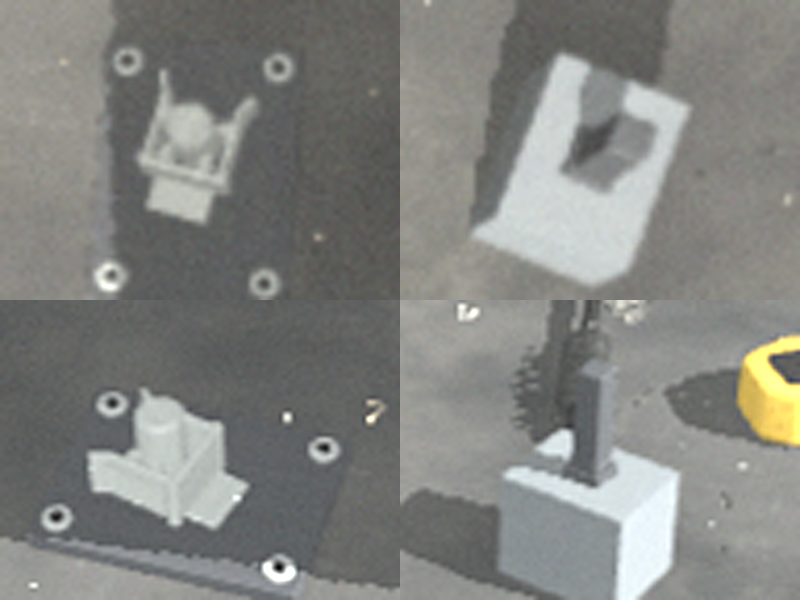

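```bash
cat >h.py <<'E'
from cell import state, read_camera, camera_info
import cv2,numpy as np
I={n:camera_info(n) for n in("top","side")}
def ray(n,p):
    c=I[n];K=np.array(c["K"]);k=c["k1"];T=np.array(c["cam_to_world"])
    d=np.linalg.inv(K)@[p[0],p[1],1];d=d[:2];u=d.copy()
    for _ in range(10):u=d/(1+k*(u@u))
    return T[:3,3],T[:3,:3]@np.array([*u,1])
def plane(n,p,z):
    o,d=ray(n,p);return o+d*(z-o[2])/d[2]
def tri(pt,ps):
    (a,u),(b,v)=ray("top",pt),ray("side",ps)
    s=np.linalg.lstsq(np.c_[u,-v],b-a,rcond=None)[0]
    A,B=a+u*s[0],b+v*s[1];return (A+B)/2,np.linalg.norm(A-B)
def proj(n,P):
    c=I[n];T=np.array(c["cam_to_world"]);q=T[:3,:3].T@(np.array(P)-T[:3,3]);u=q[:2]/q[2]
    u=u*(1+c["k1"]*(u@u));K=np.array(c["K"]);return K[:2,:2]@u+K[:2,2]
def avg(n,k=4):return np.mean([read_camera(n).astype(float) for _ in range(k)],0)
def crop(im,x,y,w,h,W=400,H=300,g=1.3):
    return np.clip(cv2.resize(im[y:y+h,x:x+w],(W,H),interpolation=cv2.INTER_CUBIC)*g,0,255).astype(np.uint8)
E
python3 - <<'E'
from h import *
t=avg("top");s=avg("side");np.save("t0",t);np.save("s0",s)
cv2.imwrite("pics/crop1.png",np.vstack([np.hstack([crop(t,262,230,40,30),crop(t,445,258,40,30)]),np.hstack([crop(s,260,285,48,36),crop(s,342,140,48,36)])]))
C=lambda x,y:(240+x/5,222+y/5)
for p in [(128,61),(278,67),(110,276),(264,283)]:print("screw",plane("top",C(*p),10).round(1))
print("post",tri((277.8,246.4),(283.4,296.4)),plane("top",(277.8,246.4),48))
for p in [(560,55),(690,105),(630,270),(497,215)]:print("stand",plane("top",(428+(p[0]-400)/5,250+p[1]/5),60).round(1))
print("handle top side",plane("side",(367.8,145.8),122).round(1))
E
```

```text
screw [606.5 246.1  10. ]
screw [610.6 182.7  10. ]
screw [514.7 241.9  10. ]
screw [518.5 177.8  10. ]
post (array([575.77262394, 212.91948834,  46.91792893]), np.float64(0.03640913498741973)) [575.57702099 212.79930467  48.        ]
stand [ 581.7 -155.3   60. ]
stand [ 566.8 -208.5   60. ]
stand [ 498.3 -188.1   60. ]
stand [ 514.7 -134.1   60. ]
handle top side [ 540.5 -170.6  122. ]
```

View pics/crop1.png

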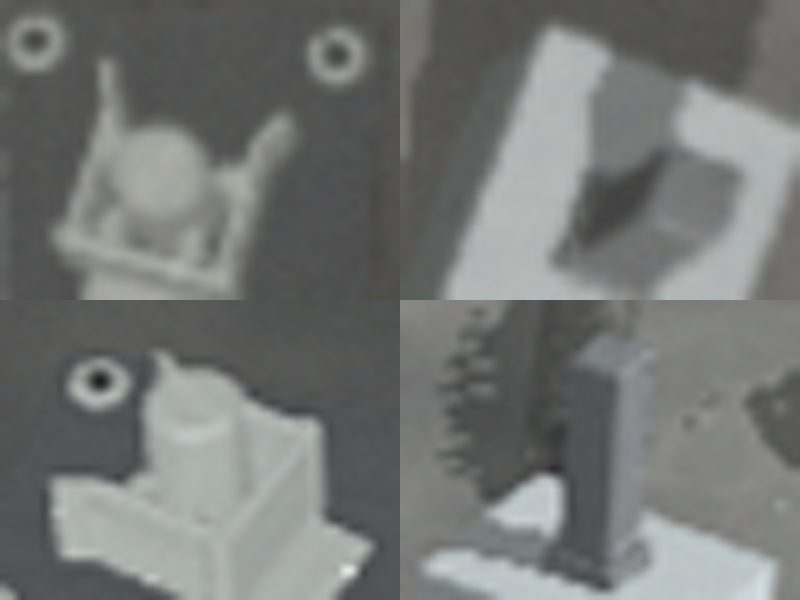

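```bash
python3 - <<'E'
from h import *
C=lambda x,y:(262+x/10-.05,230+y/10-.05)
S=lambda x,y:(260+x/8.333,285+(y-300)/8.333)
a,b=plane("top",C(60,238),32),plane("top",C(236,284),32);print(a,b,np.degrees(np.arctan2(*(a-b)[[0,1]]*[-1,1])))
d=a-b;print("len",np.hypot(*d[:2]),"clip x deg",np.degrees(np.arctan2(d[1],d[0]))-90)
a,b=plane("side",S(220,533),32),plane("side",S(318,422),32);d=b-a;print(a,b,np.hypot(*d[:2]),np.degrees(np.arctan2(d[1],d[0])))
print("post",tri(C(162,170),S(198,400)),tri(C(162,170),S(196,398)))
print(plane("top",C(110,65),32),plane("top",C(288,120),32))
# foot corners top view full
D=lambda x,y:(240+x/5,222+y/5)
a,b=plane("top",D(147,210),11),plane("top",D(207,222),11);d=a-b;print("foot",a,b,np.degrees(np.arctan2(d[1],d[0]))-90)
E
```

```text
[561.28493574 232.92217513  32.        ] [555.5195136  195.71952665  32.        ] -8.809246499633302
len 37.64674150747639 clip x deg -8.80924649963329
[563.30197103 232.55599246  32.        ] [555.67962185 199.07841084  32.        ] 34.33436584184008 -102.82673514547588
post (array([575.27981761, 212.33250422,  44.99048984]), np.float64(0.3417451864021593)) (array([575.42958505, 212.33558103,  45.43528761]), np.float64(0.8172296586936527))
[598.57786869 227.22034594  32.        ] [590.85334802 189.16108991  32.        ]
foot [543.79018015 229.9106874   11.        ] [541.37383228 204.35037153  11.        ] -5.400414683791396
```

Call:
move_arm:
  commands:
    - [[1.81,-4.64,0],[0,0,-8.33],1]
    - [[1.81,-4.64,0],[0,0,-8.33],1]
    - [[1.81,-4.64,0],[0,0,-8.33],1]
    - [[1.81,-4.64,0],[0,0,-8.33],1]
    - [[1.81,-4.64,0],[0,0,-8.33],1]
    - [[1.81,-4.64,0],[0,0,-8.33],1]
    - [[1.81,-4.64,0],[0,0,-8.33],1]
    - [[1.81,-4.64,0],[0,0,-8.33],0.6]
    - [[1.81,-4.64,0],[0,0,-8.33],0.6]
    - [[1.81,-4.64,0],[0,0,-8.33],0.6]

```text
t: 1.5
eef_pos: [432.2, 106.6, 177.3]
tcp_rot: [3.141, -0.0, 1.269]
ft_force: [0.8, 0.2, 0.2]
opening: 0.806
grip_force: 0.0
```

Call:
move_arm:
  commands:
    - [[1.81,-4.64,0],[0,0,0],0.6]
    - [[1.81,-4.64,0],[0,0,0],0.6]
    - [[1.81,-4.64,0],[0,0,0],0.6]
    - [[1.81,-4.64,0],[0,0,0],0.6]
    - [[1.81,-4.64,0],[0,0,0],0.6]
    - [[1.81,-4.64,0],[0,0,0],0.6]
    - [[0,0,0],[0,0,0],0.6]
    - [[0,0,0],[0,0,0],0.6]

```text
t: 2.3
eef_pos: [540.0, -170.5, 176.5]
tcp_rot: [-3.141, -0.0, 1.273]
ft_force: [-1.0, -0.1, -0.1]
opening: 0.598
grip_force: 0.0
```

Call:
move_arm:
  commands:
    - [[0,0,-2],[0,0,0],0.6]
    - [[0,0,-2],[0,0,0],0.6]
    - [[0,0,-2],[0,0,0],0.6]
    - [[0,0,-1.5],[0,0,0],0.6]
    - [[0,0,-1],[0,0,0],0.6]
    - [[0,0,-0.7],[0,0,0],0.6]
    - [[0,0,-0.35],[0,0,0],0.6]
    - [[0,0,0],[0,0,0],0.3]
    - [[0,0,0],[0,0,0],0.3]

```text
t: 3.2
eef_pos: [540.6, -169.9, 82.0]
tcp_rot: [3.141, 0.0, 1.275]
ft_force: [0.8, -0.4, 0.6]
opening: 0.487
grip_force: 0.0
```

Call:
move_arm:
  commands:
    - [[0,0,0],[0,0,0],0.2]
    - [[0,0,0],[0,0,0],0.15]
    - [[0,0,0],[0,0,0],0.1]
    - [[0,0,0],[0,0,0],0.1]
    - [[0,0,0],[0,0,0],0.1]
    - [[0,0,0],[0,0,0],0.1]

```text
t: 3.8
eef_pos: [540.5, -170.0, 81.6]
tcp_rot: [3.141, 0.0, 1.275]
ft_force: [0.1, -0.3, 2.0]
opening: 0.156
grip_force: 30.0
```

Call:
move_arm:
  commands:
    - [[0,0,0.5],[0,0,0],0]
    - [[0,0,1],[0,0,0],0]
    - [[0,0,1.5],[0,0,0],0]
    - [[0,0,1.5],[0,0,0],0]
    - [[0,0,1.5],[0,0,0],0]
    - [[0,0,1.5],[0,0,0],0]
    - [[0,0,1.5],[0,0,0],0]
    - [[0,0,0],[0,0,0],0]

```text
t: 4.6
eef_pos: [541.0, -170.2, 173.8]
tcp_rot: [3.138, 0.0, 1.275]
ft_force: [-0.4, -0.4, -1.7]
opening: 0.161
grip_force: 30.0
```

```bash
python3 - <<'E'
from h import *
s=avg("side",2);st=state();print(st["eef_pos"],st["ft_force"],st["opening"],proj("side",[540,-170,90]))
cv2.imwrite("pics/lift.png",crop(s,320,70,96,108,533,600))
E
```

```text
[ 540.15431478 -169.83767502  171.54136864] [-0.59359793 -0.80118559 -1.09489471] 0.16300506320529848 [367.11515544 159.32699879]
```

View pics/lift.png

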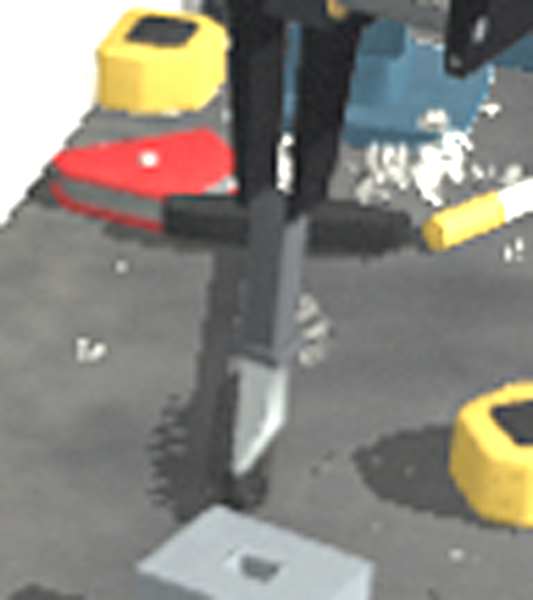

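Call:
move_arm:
  commands:
    - [[0.15,2,0],[0,0,0.6],0]
    - [[0.15,4,0],[0,0,0.6],0]
    - [[0.15,4.5,0],[0,0,0.6],0]
    - [[0.15,4.5,0],[0,0,0.6],0]
    - [[0.15,4.5,0],[0,0,0.6],0]
    - [[0.15,4.5,0],[0,0,0.6],0]
    - [[0.15,4.5,0],[0,0,0.6],0]
    - [[0.15,4.5,0],[0,0,0.6],0]
    - [[0.15,3.6,-1.5],[0,0,0.6],0]
    - [[0,2,-1.5],[0,0,0.6],0]

```text
t: 5.7
eef_pos: [553.3, 218.9, 140.3]
tcp_rot: [-3.141, -0.0, 1.382]
ft_force: [-0.4, -1.0, -2.2]
opening: 0.158
grip_force: 30.0
```

Call:
move_arm:
  commands:
    - [[0,0,-0.8],[0,0,0],0]
    - [[0,0,0],[0,0,0],0]
    - [[0,0,0],[0,0,0],0]
    - [[0,0,0],[0,0,0],0]

```text
t: 6.1
eef_pos: [554.2, 215.1, 134.1]
tcp_rot: [3.141, -0.0, 1.378]
ft_force: [0.3, 0.2, -1.0]
opening: 0.162
grip_force: 30.0
```

```bash
python3 - <<'E'
from h import *
st=state();print({k:st[k] for k in("t","eef_pos","tcp_rot","ft_force")})
t=avg("top",2);s=avg("side",3);np.save("t1",t);np.save("s1",s)
cv2.imwrite("pics/near.png",np.vstack([np.hstack([crop(t,250,220,60,45),crop(s,250,260,72,54)]),np.hstack([crop(s,270,270,32,24),crop(np.load("s0.npy"),270,270,32,24)])]))
E
```

```text
{'t': 6.1, 'eef_pos': array([554.24922422, 215.14655175, 134.05235978]), 'tcp_rot': array([ 3.14078572e+00, -2.34405975e-04,  1.37827975e+00]), 'ft_force': array([ 0.27047939,  0.2107528 , -0.96707052])}
```

View pics/near.png

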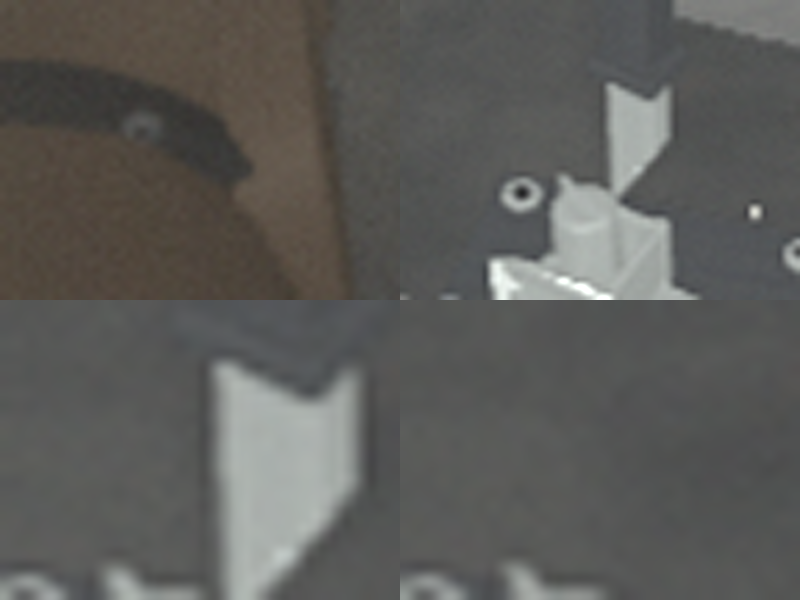

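```bash
python3 - <<'E'
from h import *
a=np.radians(-11);R=np.array([[np.cos(a),-np.sin(a)],[np.sin(a),np.cos(a)]])
T=np.array([554.2,215.1])
for y in(-4.5,0,4.5):print("exp tip",proj("side",[*(T+R@[7,y]),60.5]), proj("side",[*(T+R@[7,y]),98]))
print("exp ramp end",proj("side",[*(T+R@[-7,4.5]),60.5+23.6]),proj("side",[*(T+R@[-7,-4.5]),60.5+23.6]))
print("post side z48",plane("side",(283.8,297),48),proj("side",[575.5,212.6,48]))
s=np.load("s1.npy").mean(2)
for r in range(278,300):print(r,s[r,280:302].round().astype(int))
E
```

```text
exp tip [292.71405159 291.41872416] [291.79058046 274.89342747]
exp tip [291.21680695 293.18274965] [290.24360491 276.65204255]
exp tip [289.70899081 294.95919255] [288.68534629 278.42346905]
exp ramp end [296.60440456 287.89034742] [299.63840912 284.30782887]
post side z48 [574.20036651 214.85345192  48.        ] [283.58380716 295.84866078]
278 [ 69  68  68  68  67  66  62  99 129 134 134 134 133 129 123 122 125 125
  96  61  64  63]
279 [ 70  68  69  67  66  64  64  99 130 134 133 133 133 135 136 134 127 124
  96  60  62  63]
280 [ 72  71  70  69  66  67  61  97 129 133 131 133 133 134 135 135 128 125
  94  58  61  62]
281 [ 71  70  69  70  69  65  63  99 131 134 133 134 131 134 134 134 128 125
  95  59  62  63]
282 [ 70  70  69  70  68  66  64 100 131 135 133 133 133 133 136 134 128 127
  96  58  61  63]
283 [ 70  71  72  72  67  67  64 100 131 135 133 132 134 134 136 135 128 126
  95  58  62  62]
284 [ 72  71  70  69  69  68  63  93 125 135 134 133 132 133 135 134 128 128
  97  59  62  63]
285 [ 70  70  73  69  70  69  66  88 124 135 133 133 134 134 135 136 131 112
  79  61  63  
[... 633 characters left out ...]
8  67  67  69  68
  69  67  68  67]
293 [134 117 107 110 110  99  74  75 118 138 122  90  68  66  66  69  69  69
  68  66  68  67]
294 [136 136 132 132 129 129 124 108 122 126  93  68  66  68  67  66  69  70
  68  67  66  65]
295 [136 138 136 136 133 133 134 129 118  95  66  63  62  65  68  67  69  68
  64  66  66  65]
296 [133 135 136 137 135 132 133 131 126  93  58  61  65  67  67  67  64  63
  62  68  68  66]
297 [132 132 135 136 138 134 133 131 128 129 116  81  62  63  64  65  64  66
  68  65  65  62]
298 [134 132 132 134 136 137 137 134 129 137 142 133 117  92  67  61  60  61
  63  65  64  65]
299 [137 134 132 131 134 138 144 139 128 130 135 138 141 135 131 116 117 111
  78  64  66  66]
```

Call:
move_arm:
  commands:
    - [[-0.2,0.04,0],[0,0,0],0]
    - [[0,0,-0.7],[0,0,0],0]
    - [[0,0,-0.7],[0,0,0],0]
    - [[0,0,-0.7],[0,0,0],0]
    - [[0,0,0],[0,0,0],0]
    - [[0,0,0],[0,0,0],0]
    - [[0.1,-0.02,0],[0,0,0],0]
    - [[0.1,-0.02,0],[0,0,0],0]
    - [[0,0,0],[0,0,0],0]

```text
t: 7.25
eef_pos: [554.1, 216.1, 112.7]
tcp_rot: [3.141, -0.0, 1.38]
ft_force: [-0.3, -0.2, -1.1]
opening: 0.161
grip_force: 30.0
```

Call:
move_arm:
  commands:
    - [[0.05,-0.01,0],[0,0,0],0]
    - [[0.05,-0.01,0],[0,0,0],0]
    - [[0,0,0],[0,0,0],0]
    - [[0,0,0],[0,0,0],0]

```text
t: 7.65
eef_pos: [554.8, 215.9, 112.4]
tcp_rot: [3.142, 0.0, 1.38]
ft_force: [0.8, 0.6, -1.4]
opening: 0.159
grip_force: 30.0
```

Call:
move_arm:
  commands:
    - [[0.05,-0.01,0],[0,0,0],0]
    - [[0.05,-0.01,0],[0,0,0],0]
    - [[0,0,0],[0,0,0],0]
    - [[0,0,0],[0,0,0],0]

```text
t: 8.05
eef_pos: [555.9, 215.7, 112.5]
tcp_rot: [3.141, 0.0, 1.38]
ft_force: [-0.6, -0.9, -1.1]
opening: 0.156
grip_force: 30.0
```

Call:
move_arm:
  commands:
    - [[0.05,-0.01,0],[0,0,0],0]
    - [[0.05,-0.01,0],[0,0,0],0]
    - [[0,0,0],[0,0,0],0]
    - [[0,0,0],[0,0,0],0]

```text
t: 8.45
eef_pos: [556.8, 215.5, 112.4]
tcp_rot: [3.142, 0.0, 1.38]
ft_force: [-1.0, -0.7, -1.5]
opening: 0.157
grip_force: 30.0
```

Call:
move_arm:
  commands:
    - [[0.05,-0.01,0],[0,0,0],0]
    - [[0.05,-0.01,0],[0,0,0],0]
    - [[0,0,0],[0,0,0],0]
    - [[0,0,0],[0,0,0],0]

```text
t: 8.85
eef_pos: [557.7, 215.3, 112.4]
tcp_rot: [-3.141, 0.0, 1.38]
ft_force: [-0.2, 0.5, -1.5]
opening: 0.16
grip_force: 29.9
```

Call:
move_arm:
  commands:
    - [[0.05,-0.01,0],[0,0,0],0]
    - [[0.05,-0.01,0],[0,0,0],0]
    - [[0,0,0],[0,0,0],0]
    - [[0,0,0],[0,0,0],0]

```text
t: 9.25
eef_pos: [558.7, 215.1, 112.4]
tcp_rot: [-3.142, 0.0, 1.38]
ft_force: [-1.7, -0.8, -1.6]
opening: 0.16
grip_force: 30.0
```

Call:
move_arm:
  commands:
    - [[0.05,-0.01,0],[0,0,0],0]
    - [[0,0,0],[0,0,0],0]
    - [[0,0,0],[0,0,0],0]

```text
t: 9.55
eef_pos: [559.3, 215.0, 112.5]
tcp_rot: [-3.142, 0.0, 1.38]
ft_force: [-1.6, 0.7, -1.6]
opening: 0.158
grip_force: 30.0
```

Call:
move_arm:
  commands:
    - [[0.05,-0.01,0],[0,0,0],0]
    - [[0,0,0],[0,0,0],0]
    - [[0,0,0],[0,0,0],0]

```text
t: 9.85
eef_pos: [559.7, 214.9, 112.4]
tcp_rot: [-3.141, 0.0, 1.38]
ft_force: [-1.9, 0.6, -0.7]
opening: 0.158
grip_force: 30.0
```

```bash
python3 - <<'E'
from h import *
s=avg("side",3);st=state();print({k:st[k] for k in("t","eef_pos","ft_force","moment")})
cv2.imwrite("pics/touch.png",crop(s,262,272,40,30,800,600))
E
```

```text
{'t': 10.0, 'eef_pos': array([559.78213913, 214.94376241, 112.44272989]), 'ft_force': array([-2.35704169,  0.23603549, -1.44789852]), 'moment': array([0.03770318, 0.71176608, 0.01641381])}
```

View pics/touch.png

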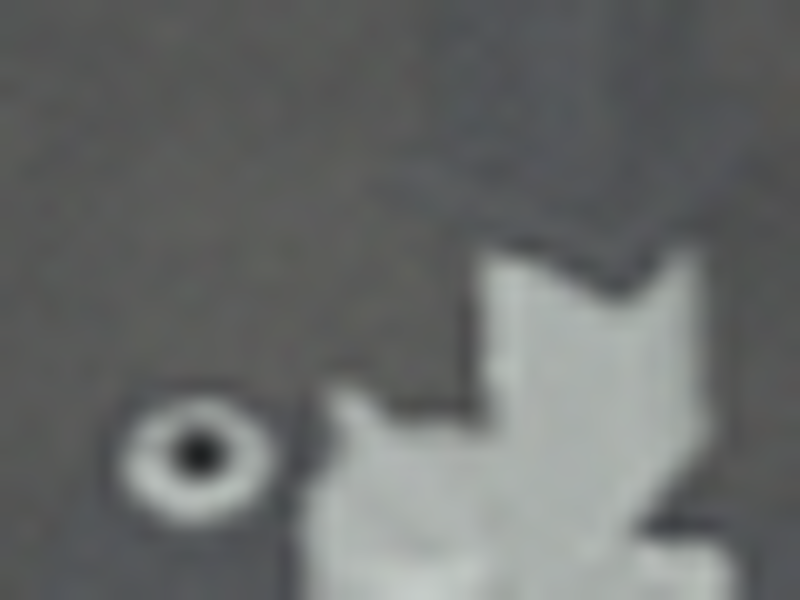

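```bash
cat >fit.py <<'E'
from h import *
from scipy.optimize import least_squares
def W(q,p):
    c,s=np.cos(q[2]),np.sin(q[2]);return [q[0]+c*p[0]-s*p[1],q[1]+s*p[0]+c*p[1],q[3]+p[2]]
obs=[((-11,10,52),(262+620/20,272+300/20)),((-7,-4.5,23.6),(262+708/20,272+437/20)),((11,10,52),(262+398/20,272+190/20))]
edge=262+480/20-.0
f0=[559.2,215,np.radians(-11),38.8]
for p,o in obs:print(p,"obs",np.array(o)-.5+.0,"exp",proj("side",W(f0,p)))
print("edge obs",edge-.5,"exp",proj("side",W(f0,(7,4.5,45))),proj("side",W(f0,(7,4.5,20))))
s0=np.load("s0.npy").mean(2)
for r in(300,303,306):print(r,s0[r,272:294].round().astype(int), proj("side",[575.5,212.6,40]))
E
python3 fit.py
```

```text
(-11, 10, 52) obs [292.5 286.5] exp [293.77092278 287.23740609]
(-7, -4.5, 23.6) obs [296.9  293.35] exp [297.15244079 292.99839803]
(11, 10, 52) obs [281.4 281. ] exp [281.89143493 282.15357043]
edge obs 285.5 exp [286.15933735 284.01906437] [286.89033853 294.89718117]
300 [ 66  64  65  65  61 100 131 137 140 143 142 144 145 146 145 137 124 125
 130 131 133 133] [283.82888518 299.178672  ]
303 [ 66  67  65  64  64  90 119 129 130 132 134 135 135 133 134 131 124 122
 130 133 131 129] [283.82888518 299.178672  ]
306 [ 84  69  59  90 121 130 131 129 131 133 135 137 134 134 133 132 125 119
 124 132 135 131] [283.82888518 299.178672  ]
```

Call:
move_arm:
  commands:
    - [[-0.05,0.08,0],[0,0,0],0]
    - [[0,0,-0.1],[0,0,0],0]
    - [[0,0,-0.1],[0,0,0],0]
    - [[0,0,-0.1],[0,0,0],0]
    - [[0,0,-0.1],[0,0,0],0]
    - [[0,0,-0.1],[0,0,0],0]
    - [[0,0,-0.05],[0,0,0],0]
    - [[0,0,0],[0,0,0],0]

```text
t: 10.8
eef_pos: [559.3, 215.7, 106.8]
tcp_rot: [-3.141, 0.0, 1.38]
ft_force: [-1.8, 0.9, -1.6]
opening: 0.161
grip_force: 30.0
```

Call:
move_arm:
  commands:
    - [[0,0,-0.03],[0,0,0],0]
    - [[0,0,-0.03],[0,0,0],0]
    - [[0,0,-0.03],[0,0,0],0]
    - [[0,0,-0.03],[0,0,0],0]
    - [[0,0,0],[0,0,0],0]

```text
t: 11.3
eef_pos: [559.3, 215.7, 105.7]
tcp_rot: [3.142, 0.0, 1.38]
ft_force: [-1.1, 1.4, -2.1]
opening: 0.161
grip_force: 30.0
```

Call:
move_arm:
  commands:
    - [[0,0,-0.03],[0,0,0],0]
    - [[0,0,-0.03],[0,0,0],0]
    - [[0,0,-0.03],[0,0,0],0]
    - [[0,0,-0.03],[0,0,0],0]
    - [[0,0,0],[0,0,0],0]

```text
t: 11.8
eef_pos: [559.3, 215.7, 104.5]
tcp_rot: [3.142, 0.0, 1.38]
ft_force: [-1.0, 0.1, -2.2]
opening: 0.16
grip_force: 30.0
```

Call:
move_arm:
  commands:
    - [[0,0,-0.02],[0,0,0],0]
    - [[0,0,-0.02],[0,0,0],0]
    - [[0,0,-0.02],[0,0,0],0]
    - [[0,0,-0.02],[0,0,0],0]
    - [[0,0,-0.02],[0,0,0],0]

```text
t: 12.3
eef_pos: [559.3, 215.7, 103.5]
tcp_rot: [3.142, -0.0, 1.38]
ft_force: [-1.5, 0.0, -0.1]
opening: 0.16
grip_force: 30.0
```

Call:
move_arm:
  commands:
    - [[0,0,-0.02],[0,0,0],0]
    - [[0,0,-0.02],[0,0,0],0]
    - [[0,0,-0.02],[0,0,0],0]
    - [[0,0,-0.02],[0,0,0],0]
    - [[0,0,-0.02],[0,0,0],0]

```text
t: 12.8
eef_pos: [559.3, 215.7, 102.5]
tcp_rot: [3.142, 0.0, 1.38]
ft_force: [-2.0, 0.6, -0.4]
opening: 0.157
grip_force: 30.0
```

Call:
move_arm:
  commands:
    - [[0,0,-0.02],[0,0,0],0]
    - [[0,0,-0.02],[0,0,0],0]
    - [[0,0,-0.02],[0,0,0],0]
    - [[0,0,-0.02],[0,0,0],0]
    - [[0,0,-0.02],[0,0,0],0]

```text
t: 13.3
eef_pos: [559.3, 215.8, 101.6]
tcp_rot: [3.141, 0.0, 1.38]
ft_force: [-1.9, -0.4, -0.4]
opening: 0.157
grip_force: 30.0
```

Call:
move_arm:
  commands:
    - [[0,0,-0.02],[0,0,0],0]
    - [[0,0,-0.02],[0,0,0],0]
    - [[0,0,-0.02],[0,0,0],0]
    - [[0,0,-0.02],[0,0,0],0]
    - [[0,0,-0.02],[0,0,0],0]

```text
t: 13.8
eef_pos: [559.4, 215.8, 100.7]
tcp_rot: [3.141, -0.0, 1.38]
ft_force: [-2.4, 0.1, 1.1]
opening: 0.159
grip_force: 30.0
```

Call:
move_arm:
  commands:
    - [[0,0,-0.02],[0,0,0],0]
    - [[0,0,-0.02],[0,0,0],0]
    - [[0,0,-0.02],[0,0,0],0]
    - [[0,0,-0.02],[0,0,0],0]
    - [[0,0,-0.02],[0,0,0],0]

```text
t: 14.3
eef_pos: [559.5, 215.8, 99.9]
tcp_rot: [3.141, -0.0, 1.38]
ft_force: [-2.2, 1.3, 6.2]
opening: 0.16
grip_force: 30.0
```

```bash
python3 - <<'E'
from h import *
s=avg("side",2);st=state();print({k:st[k] for k in("t","eef_pos","ft_force","moment")})
cv2.imwrite("pics/in.png",np.hstack([crop(s,255,275,56,42,400,300),crop(np.load("s0.npy"),255,275,56,42,400,300)]))
E
```

```text
{'t': 14.4, 'eef_pos': array([559.51029064, 215.78306019,  99.82266446]), 'ft_force': array([-3.15098839,  1.59176247,  5.24827972]), 'moment': array([0.05855983, 0.75195384, 0.03411482])}
```

View pics/in.png

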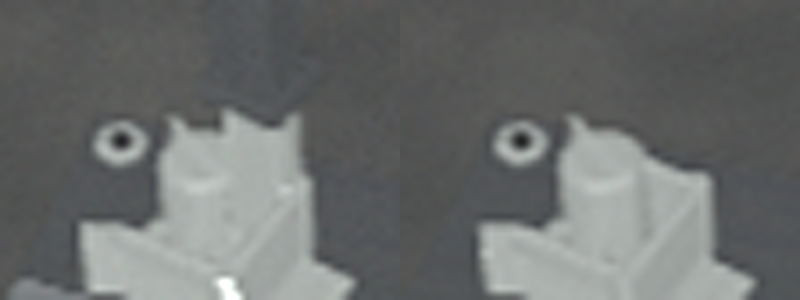

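Call:
move_arm:
  commands:
    - [[0,0,-0.015],[0,0,0],0]
    - [[0,0,-0.015],[0,0,0],0]
    - [[0,0,-0.015],[0,0,0],0]
    - [[0,0,-0.015],[0,0,0],0]
    - [[0,0,-0.015],[0,0,0],0]
    - [[0,0,-0.015],[0,0,0],0]

```text
t: 15.0
eef_pos: [559.7, 215.9, 99.3]
tcp_rot: [3.14, -0.001, 1.38]
ft_force: [-3.0, -0.8, 9.1]
opening: 0.163
grip_force: 30.0
```

Call:
move_arm:
  commands:
    - [[0,0,-0.015],[0,0,0],0]
    - [[0,0,-0.015],[0,0,0],0]
    - [[0,0,-0.015],[0,0,0],0]
    - [[0,0,-0.015],[0,0,0],0]
    - [[0,0,-0.015],[0,0,0],0]
    - [[0,0,-0.015],[0,0,0],0]

```text
t: 15.6
eef_pos: [559.8, 215.9, 98.7]
tcp_rot: [3.14, -0.001, 1.38]
ft_force: [-2.5, 1.2, 11.3]
opening: 0.157
grip_force: 30.0
```

Call:
move_arm:
  commands:
    - [[0,0,-0.015],[0,0,0],0]
    - [[0,0,-0.015],[0,0,0],0]
    - [[0,0,-0.015],[0,0,0],0]
    - [[0,0,-0.015],[0,0,0],0]
    - [[0,0,-0.015],[0,0,0],0]
    - [[0,0,-0.015],[0,0,0],0]

```text
t: 16.2
eef_pos: [559.9, 216.0, 98.0]
tcp_rot: [3.14, -0.001, 1.38]
ft_force: [-2.6, 0.4, 12.3]
opening: 0.163
grip_force: 30.0
```

Call:
move_arm:
  commands:
    - [[0,0,-0.015],[0,0,0],0]
    - [[0,0,-0.015],[0,0,0],0]
    - [[0,0,-0.015],[0,0,0],0]
    - [[0,0,-0.015],[0,0,0],0]
    - [[0,0,-0.015],[0,0,0],0]
    - [[0,0,-0.015],[0,0,0],0]
    - [[0,0,-0.015],[0,0,0],0]
    - [[0,0,-0.015],[0,0,0],0]

```text
t: 17.0
eef_pos: [560.0, 216.0, 96.9]
tcp_rot: [3.139, -0.001, 1.38]
ft_force: [-3.2, 0.8, 13.8]
opening: 0.16
grip_force: 30.0
```

Call:
move_arm:
  commands:
    - [[0,0,-0.015],[0,0,0],0]
    - [[0,0,-0.015],[0,0,0],0]
    - [[0,0,-0.015],[0,0,0],0]
    - [[0,0,-0.015],[0,0,0],0]
    - [[0,0,-0.015],[0,0,0],0]
    - [[0,0,-0.015],[0,0,0],0]
    - [[0,0,-0.015],[0,0,0],0]
    - [[0,0,-0.015],[0,0,0],0]

```text
t: 17.8
eef_pos: [560.1, 216.0, 95.8]
tcp_rot: [3.139, -0.001, 1.38]
ft_force: [-4.2, 0.6, 13.3]
opening: 0.159
grip_force: 30.0
```

Call:
move_arm:
  commands:
    - [[0,0,-0.015],[0,0,0],0]
    - [[0,0,-0.015],[0,0,0],0]
    - [[0,0,-0.015],[0,0,0],0]
    - [[0,0,-0.015],[0,0,0],0]
    - [[0,0,-0.015],[0,0,0],0]
    - [[0,0,-0.015],[0,0,0],0]
    - [[0,0,-0.015],[0,0,0],0]
    - [[0,0,-0.015],[0,0,0],0]

```text
t: 18.6
eef_pos: [560.1, 216.0, 94.6]
tcp_rot: [3.139, -0.001, 1.38]
ft_force: [-4.6, 1.1, 13.9]
opening: 0.161
grip_force: 30.0
```

Call:
move_arm:
  commands:
    - [[0,0,-0.015],[0,0,0],0]
    - [[0,0,-0.015],[0,0,0],0]
    - [[0,0,-0.015],[0,0,0],0]
    - [[0,0,-0.015],[0,0,0],0]
    - [[0,0,-0.015],[0,0,0],0]
    - [[0,0,-0.015],[0,0,0],0]
    - [[0,0,-0.015],[0,0,0],0]
    - [[0,0,-0.015],[0,0,0],0]

```text
t: 19.4
eef_pos: [560.1, 216.0, 93.2]
tcp_rot: [3.139, -0.001, 1.38]
ft_force: [-2.5, 0.2, 12.3]
opening: 0.158
grip_force: 30.0
```

Call:
move_arm:
  commands:
    - [[0,0,-0.015],[0,0,0],0]
    - [[0,0,-0.015],[0,0,0],0]
    - [[0,0,-0.015],[0,0,0],0]
    - [[0,0,-0.015],[0,0,0],0]
    - [[0,0,-0.015],[0,0,0],0]
    - [[0,0,-0.015],[0,0,0],0]
    - [[0,0,-0.015],[0,0,0],0]
    - [[0,0,-0.015],[0,0,0],0]

```text
t: 20.2
eef_pos: [559.9, 215.9, 91.7]
tcp_rot: [3.14, -0.001, 1.38]
ft_force: [-2.4, 0.8, 9.3]
opening: 0.159
grip_force: 30.0
```

Call:
move_arm:
  commands:
    - [[0,0,-0.015],[0,0,0],0]
    - [[0,0,-0.015],[0,0,0],0]
    - [[0,0,-0.015],[0,0,0],0]
    - [[0,0,-0.015],[0,0,0],0]
    - [[0,0,-0.015],[0,0,0],0]
    - [[0,0,-0.015],[0,0,0],0]

```text
t: 20.8
eef_pos: [559.7, 215.9, 90.5]
tcp_rot: [3.14, -0.001, 1.38]
ft_force: [-2.3, 0.3, 7.4]
opening: 0.16
grip_force: 30.0
```

Call:
move_arm:
  commands:
    - [[0,0,-0.015],[0,0,0],0]
    - [[0,0,-0.015],[0,0,0],0]
    - [[0,0,-0.015],[0,0,0],0]
    - [[0,0,-0.015],[0,0,0],0]
    - [[0,0,-0.015],[0,0,0],0]
    - [[0,0,-0.015],[0,0,0],0]

```text
t: 21.4
eef_pos: [559.5, 215.8, 89.2]
tcp_rot: [3.141, -0.0, 1.38]
ft_force: [-1.5, 0.7, 3.9]
opening: 0.156
grip_force: 30.0
```

Call:
move_arm:
  commands:
    - [[0,0,-0.015],[0,0,0],0]
    - [[0,0,-0.015],[0,0,0],0]
    - [[0,0,-0.015],[0,0,0],0]
    - [[0,0,-0.015],[0,0,0],0]
    - [[0,0,-0.015],[0,0,0],0]
    - [[0,0,-0.015],[0,0,0],0]

```text
t: 22.0
eef_pos: [559.2, 215.7, 88.0]
tcp_rot: [-3.141, 0.0, 1.38]
ft_force: [-1.1, 1.0, 0.8]
opening: 0.16
grip_force: 30.0
```

```bash
python3 - <<'E'
from h import *
s=avg("side",2);st=state();print({k:st[k] for k in("t","eef_pos","ft_force","moment")})
cv2.imwrite("pics/free.png",np.hstack([crop(s,255,275,56,42,400,300),crop(np.load("s0.npy"),255,275,56,42,400,300)]))
E
```

```text
{'t': 22.1, 'eef_pos': array([559.24895843, 215.68219805,  88.02299547]), 'ft_force': array([-0.83549261,  0.18701755, -0.3410558 ]), 'moment': array([ 0.05583515,  0.54263483, -0.02580254])}
```

View pics/free.png

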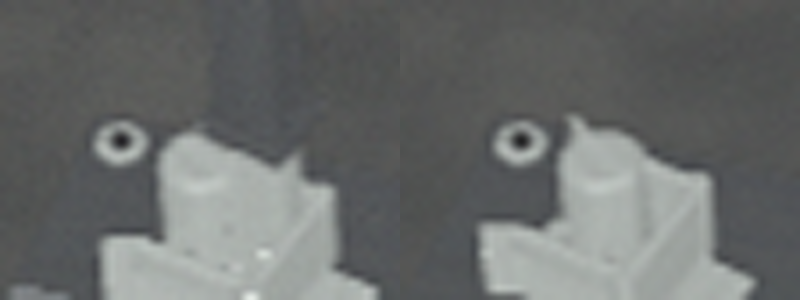

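Call:
move_arm:
  commands:
    - [[0,0,0],[0,0,0],0]
    - [[0,0,0],[0,0,0],0]
    - [[0,0,0],[0,0,0],0]
    - [[0,0,0],[0,0,0],0]
    - [[0,0,0],[0,0,0],0]
    - [[0,0,0],[0,0,0],0]
    - [[0,0,0],[0,0,0],0]
    - [[0,0,0],[0,0,0],0]
    - [[0,0,0],[0,0,0],0]
    - [[0,0,0],[0,0,0],0]

```text
t: 23.1
eef_pos: [559.3, 215.7, 88.1]
tcp_rot: [-3.142, 0.0, 1.38]
ft_force: [-1.1, 0.8, -1.9]
opening: 0.161
grip_force: 30.0
```

```bash
cat >clip.py <<'E'
from h import *
import sys
def e(im,r,lo,hi,d):
    v=im.mean(2)[r-1:r+2,lo:hi].mean(0)
    i=np.where(v>97)[0]; i=i[-1] if d>0 else i[0]
    j=i+d;return lo+i+d*(v[i]-97)/(v[i]-v[j])
s=avg("side",2);o=np.load("s0.npy")
print([(r,round(e(o,r,255,315,1),1),round(e(s,r,255,315,1),1)) for r in(302,305,308)],[(r,round(e(o,r,262,300,-1),1),round(e(s,r,262,300,-1),1)) for r in(308,311,313)])
st=state();print({k:st[k] for k in("t","eef_pos","ft_force","moment")})
E
python3 clip.py
```

```text
[(302, np.float64(298.2), np.float64(301.5)), (305, np.float64(298.3), np.float64(301.4)), (308, np.float64(298.4), np.float64(301.7))] [(308, np.float64(265.7), np.float64(269.3)), (311, np.float64(265.8), np.float64(268.7)), (313, np.float64(266.3), np.float64(268.8))]
{'t': 23.2, 'eef_pos': array([559.26968925, 215.73120848,  88.12871931]), 'ft_force': array([-1.36366544,  1.08633817, -1.61514273]), 'moment': array([0.03139802, 0.53076195, 0.03304359])}
```

Call:
move_arm:
  commands:
    - [[0,0,0],[0,0,0],0]
    - [[0,0,0],[0,0,0],0]
    - [[0,0,0],[0,0,0],0]
    - [[0,0,0],[0,0,0],0]
    - [[0,0,0],[0,0,0],0]
    - [[0,0,0],[0,0,0],0]
    - [[0,0,0],[0,0,0],0]
    - [[0,0,0],[0,0,0],0]
    - [[0,0,0],[0,0,0],0]
    - [[0,0,0],[0,0,0],0]

```text
t: 24.2
eef_pos: [559.3, 215.7, 88.2]
tcp_rot: [3.142, 0.0, 1.38]
ft_force: [-1.6, 0.4, -2.5]
opening: 0.156
grip_force: 30.0
```

```bash
python3 clip.py
```

```text
[(302, np.float64(298.2), np.float64(301.4)), (305, np.float64(298.3), np.float64(301.4)), (308, np.float64(298.4), np.float64(301.7))] [(308, np.float64(265.7), np.float64(269.3)), (311, np.float64(265.8), np.float64(268.7)), (313, np.float64(266.3), np.float64(268.8))]
{'t': 24.3, 'eef_pos': array([559.31123726, 215.7231353 ,  88.15666081]), 'ft_force': array([-0.28931239,  0.49672509, -2.59801523]), 'moment': array([0.10592952, 0.51593956, 0.06172806])}
```

Call:
move_arm:
  commands:
    - [[0,0,-0.015],[0,0,0],0]
    - [[0,0,-0.015],[0,0,0],0]
    - [[0,0,-0.015],[0,0,0],0]
    - [[0,0,-0.015],[0,0,0],0]
    - [[0,0,-0.015],[0,0,0],0]
    - [[0,0,-0.015],[0,0,0],0]
    - [[0,0,-0.015],[0,0,0],0]
    - [[0,0,-0.015],[0,0,0],0]

```text
t: 25.1
eef_pos: [559.3, 215.7, 86.8]
tcp_rot: [-3.142, 0.0, 1.38]
ft_force: [-1.0, 0.6, 0.6]
opening: 0.161
grip_force: 30.0
```

```bash
python3 clip.py
```

```text
[(302, np.float64(298.2), np.float64(301.8)), (305, np.float64(298.3), np.float64(302.2)), (308, np.float64(298.4), np.float64(302.2))] [(308, np.float64(265.7), np.float64(269.6)), (311, np.float64(265.8), np.float64(268.9)), (313, np.float64(266.3), np.float64(269.3))]
{'t': 25.2, 'eef_pos': array([559.25596704, 215.69068445,  86.83123034]), 'ft_force': array([-1.9072699 , -0.20165213, -0.21057869]), 'moment': array([ 0.0350871 ,  0.52529045, -0.01658787])}
```

Call:
move_arm:
  commands:
    - [[0,0,-0.015],[0,0,0],0]
    - [[0,0,-0.015],[0,0,0],0]
    - [[0,0,-0.015],[0,0,0],0]
    - [[0,0,-0.015],[0,0,0],0]
    - [[0,0,-0.015],[0,0,0],0]
    - [[0,0,-0.015],[0,0,0],0]
    - [[0,0,-0.015],[0,0,0],0]
    - [[0,0,-0.015],[0,0,0],0]

```text
t: 26.0
eef_pos: [559.3, 215.7, 85.7]
tcp_rot: [-3.142, 0.0, 1.38]
ft_force: [-1.3, 1.0, -0.3]
opening: 0.16
grip_force: 30.0
```

```bash
python3 clip.py
```

```text
[(302, np.float64(298.2), np.float64(302.1)), (305, np.float64(298.3), np.float64(302.3)), (308, np.float64(298.4), np.float64(302.4))] [(308, np.float64(265.7), np.float64(270.6)), (311, np.float64(265.8), np.float64(269.5)), (313, np.float64(266.3), np.float64(269.7))]
{'t': 26.1, 'eef_pos': array([559.23818937, 215.70418154,  85.66592205]), 'ft_force': array([-1.20242462, -0.5044041 , -2.02181068]), 'moment': array([ 0.04014828,  0.54430344, -0.02566805])}
```

Call:
move_arm:
  commands:
    - [[0,0,-0.015],[0,0,0],0]
    - [[0,0,-0.015],[0,0,0],0]
    - [[0,0,-0.015],[0,0,0],0]
    - [[0,0,-0.015],[0,0,0],0]
    - [[0,0,-0.015],[0,0,0],0]
    - [[0,0,-0.015],[0,0,0],0]
    - [[0,0,-0.015],[0,0,0],0]
    - [[0,0,-0.015],[0,0,0],0]

```text
t: 26.9
eef_pos: [559.3, 215.7, 84.5]
tcp_rot: [3.142, 0.0, 1.38]
ft_force: [-1.6, 0.4, -1.0]
opening: 0.158
grip_force: 30.0
```

```bash
python3 clip.py
```

```text
[(302, np.float64(298.2), np.float64(302.5)), (305, np.float64(298.3), np.float64(302.8)), (308, np.float64(298.4), np.float64(302.9))] [(308, np.float64(265.7), np.float64(270.8)), (311, np.float64(265.8), np.float64(269.7)), (313, np.float64(266.3), np.float64(270.1))]
{'t': 27.0, 'eef_pos': array([559.26978209, 215.72644412,  84.49056048]), 'ft_force': array([-1.40869729, -0.11817163, -2.51294273]), 'moment': array([-0.01516409,  0.59457593,  0.00601271])}
```

Call:
move_arm:
  commands:
    - [[0,0,0],[0,0,0],0]
    - [[0,0,0],[0,0,0],0]
    - [[0,0,0],[0,0,0],0]
    - [[0,0,0],[0,0,0],0]
    - [[0,0,0],[0,0,0],0]
    - [[0,0,0],[0,0,0],0]
    - [[0,0,0],[0,0,0],0]
    - [[0,0,0],[0,0,0],0]
    - [[0,0,0],[0,0,0],0]
    - [[0,0,0],[0,0,0],0]

```text
t: 28.0
eef_pos: [559.3, 215.7, 84.6]
tcp_rot: [3.142, 0.0, 1.38]
ft_force: [-2.1, 0.9, -2.9]
opening: 0.164
grip_force: 30.0
```

```bash
python3 clip.py
```

```text
[(302, np.float64(298.2), np.float64(302.9)), (305, np.float64(298.3), np.float64(303.2)), (308, np.float64(298.4), np.float64(303.2))] [(308, np.float64(265.7), np.float64(271.8)), (311, np.float64(265.8), np.float64(270.4)), (313, np.float64(266.3), np.float64(270.7))]
{'t': 28.1, 'eef_pos': array([559.32833141, 215.73462435,  84.5626634 ]), 'ft_force': array([-2.09108621,  0.81495882, -2.26124039]), 'moment': array([0.04597412, 0.6068552 , 0.00111574])}
```

Call:
move_arm:
  commands:
    - [[0,0,0],[0,0,0],0]
    - [[0,0,0],[0,0,0],0]
    - [[0,0,0],[0,0,0],0]
    - [[0,0,0],[0,0,0],0]
    - [[0,0,0],[0,0,0],0]
    - [[0,0,0],[0,0,0],0]
    - [[0,0,0],[0,0,0],0]
    - [[0,0,0],[0,0,0],0]
    - [[0,0,0],[0,0,0],0]
    - [[0,0,0],[0,0,0],0]

```text
t: 29.1
eef_pos: [559.3, 215.7, 84.5]
tcp_rot: [3.142, 0.0, 1.38]
ft_force: [-0.7, 1.0, -1.9]
opening: 0.159
grip_force: 30.0
```

Call:
move_arm:
  commands:
    - [[0,0,0],[0,0,0],0]
    - [[0,0,0],[0,0,0],0]
    - [[0,0,0],[0,0,0],0]
    - [[0,0,0],[0,0,0],0]
    - [[0,0,0],[0,0,0],0]
    - [[0,0,0],[0,0,0],0]
    - [[0,0,0],[0,0,0],0]
    - [[0,0,0],[0,0,0],0]
    - [[0,0,0],[0,0,0],0]
    - [[0,0,0],[0,0,0],0]

```text
t: 30.1
eef_pos: [559.3, 215.7, 84.6]
tcp_rot: [3.141, -0.0, 1.38]
ft_force: [-2.0, 0.1, -1.5]
opening: 0.162
grip_force: 30.0
```

```bash
python3 clip.py
```

```text
[(302, np.float64(298.2), np.float64(303.1)), (305, np.float64(298.3), np.float64(303.4)), (308, np.float64(298.4), np.float64(303.6))] [(308, np.float64(265.7), np.float64(271.9)), (311, np.float64(265.8), np.float64(270.7)), (313, np.float64(266.3), np.float64(271.1))]
{'t': 30.2, 'eef_pos': array([559.3201441 , 215.73534784,  84.5585281 ]), 'ft_force': array([-1.97417274,  1.13104352, -1.42806626]), 'moment': array([-0.01787513,  0.59462479,  0.01153178])}
```

Call:
move_arm:
  commands:
    - [[0,0,0],[0,0,0],0]
    - [[0,0,0],[0,0,0],0]
    - [[0,0,0],[0,0,0],0]
    - [[0,0,0],[0,0,0],0]
    - [[0,0,0],[0,0,0],0]
    - [[0,0,0],[0,0,0],0]
    - [[0,0,0],[0,0,0],0]
    - [[0,0,0],[0,0,0],0]
    - [[0,0,0],[0,0,0],0]
    - [[0,0,0],[0,0,0],0]

```text
t: 31.2
eef_pos: [559.3, 215.7, 84.6]
tcp_rot: [3.141, 0.0, 1.38]
ft_force: [-1.5, 0.5, -1.7]
opening: 0.153
grip_force: 30.0
```

```bash
python3 clip.py; python3 - <<'E'
from h import *
a=np.radians(-11)
for d in(0,9,11,13):print(d,proj("side",[575.5-(18+d)*np.cos(a)-17*np.sin(-a)*1,212.6-(18+d)*np.sin(a)-17*np.cos(a),20]),proj("side",[575.5-(18+d)*np.cos(a),212.6-(18+d)*np.sin(a)+17,20]))
E
```

```text
[(302, np.float64(298.2), np.float64(303.2)), (305, np.float64(298.3), np.float64(303.6)), (308, np.float64(298.4), np.float64(303.7))] [(308, np.float64(265.7), np.float64(271.5)), (311, np.float64(265.8), np.float64(271.0)), (313, np.float64(266.3), np.float64(271.4))]
{'t': 31.3, 'eef_pos': array([559.29200073, 215.75507501,  84.55031537]), 'ft_force': array([-1.41193803,  0.26343292, -2.0011387 ]), 'moment': array([ 0.03461287,  0.51509398, -0.04691641])}
0 [298.93815861 304.77030435] [289.74118494 318.87072324]
9 [303.50679859 306.78724025] [294.39689889 321.00344722]
11 [304.52718789 307.23765335] [295.43689291 321.47977309]
13 [305.54945392 307.68887206] [296.47885712 321.95697118]
```

Call:
move_arm:
  commands:
    - [[0,0,0.1],[0,0,0],0]
    - [[0,0,0.3],[0,0,0],0]
    - [[0,0,0.5],[0,0,0],0]
    - [[0,0,0.8],[0,0,0],0]
    - [[0,0,1.2],[0,0,0],0]
    - [[0,0,1.5],[0,0,0],0]
    - [[0,0,1.5],[0,0,0],0]
    - [[0,0,1.5],[0,0,0],0]
    - [[0,0,1.2],[0,0,0],0]
    - [[0,0,0],[0,0,0],0]

```text
t: 32.3
eef_pos: [560.4, 215.9, 172.9]
tcp_rot: [3.138, -0.002, 1.38]
ft_force: [0.3, -0.2, -2.3]
opening: 0.16
grip_force: 30.0
```

```bash
python3 clip.py
```

```text
[(302, np.float64(298.2), np.float64(303.2)), (305, np.float64(298.3), np.float64(303.8)), (308, np.float64(298.4), np.float64(304.0))] [(308, np.float64(265.7), np.float64(271.2)), (311, np.float64(265.8), np.float64(271.2)), (313, np.float64(266.3), np.float64(271.3))]
{'t': 32.4, 'eef_pos': array([559.36458725, 215.67445142, 170.72269208]), 'ft_force': array([-0.94966509, -0.0882069 , -2.57555888]), 'moment': array([-0.17364214,  0.07444003, -0.01571276])}
```

Call:
move_arm:
  commands:
    - [[-0.19,-2,0],[0,0,-0.6],0]
    - [[-0.19,-4,0],[0,0,-0.6],0]
    - [[-0.19,-4.5,0],[0,0,-0.6],0]
    - [[-0.19,-4.5,0],[0,0,-0.6],0]
    - [[-0.19,-4.5,0],[0,0,-0.6],0]
    - [[-0.19,-4.5,0],[0,0,-0.6],0]
    - [[-0.19,-4.5,0],[0,0,-0.6],0]
    - [[-0.19,-4.5,0],[0,0,-0.6],0]
    - [[-0.19,-3.6,0],[0,0,-0.6],0]
    - [[-0.19,-1.97,0],[0,0,-0.6],0]

```text
t: 33.4
eef_pos: [539.7, -172.7, 169.7]
tcp_rot: [-3.141, 0.0, 1.272]
ft_force: [0.4, 0.1, -1.0]
opening: 0.159
grip_force: 30.0
```

Call:
move_arm:
  commands:
    - [[0,0,0],[0,0,0],0]
    - [[0,0,0],[0,0,0],0]
    - [[0,0,0],[0,0,0],0]
    - [[0,0,0],[0,0,0],0]

```text
t: 33.8
eef_pos: [540.4, -168.9, 170.5]
tcp_rot: [-3.141, -0.0, 1.276]
ft_force: [-0.0, -0.6, -1.6]
opening: 0.161
grip_force: 30.0
```

```bash
python3 - <<'E'
from h import *
t=avg("top",3);s=avg("side",3);st=state();print({k:st[k] for k in("t","eef_pos","tcp_rot","ft_force")})
cv2.imwrite("pics/after.png",np.vstack([np.hstack([crop(t,255,225,48,36),crop(s,255,280,56,42)]),np.hstack([crop(s,330,110,72,54),crop(s,346,140,40,30)])]))
E
```

```text
{'t': 34.1, 'eef_pos': array([ 540.39562973, -169.69252322,  170.61776126]), 'tcp_rot': array([3.14137250e+00, 1.91838592e-05, 1.27539992e+00]), 'ft_force': array([ 0.08738993,  0.31718823, -2.32376817])}
```

View pics/after.png

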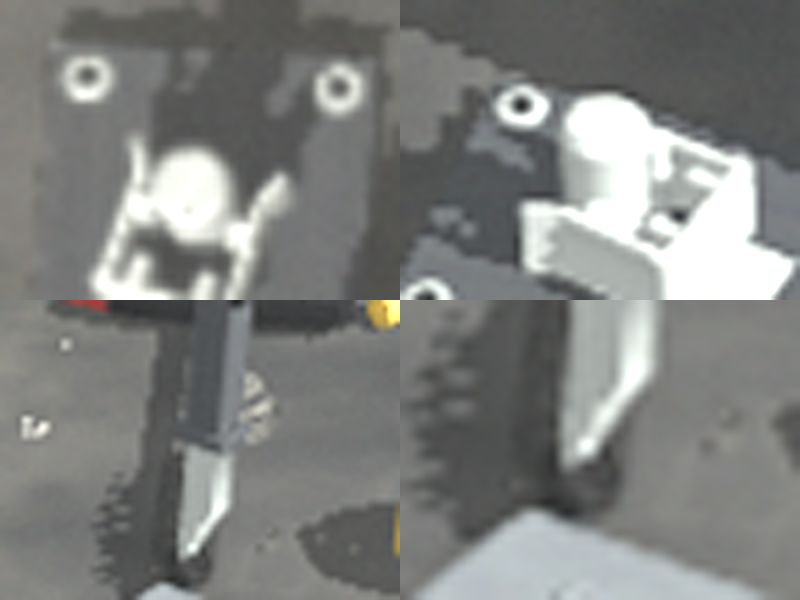

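Call:
move_arm:
  commands:
    - [[0,0,-1],[0,0,0],0]
    - [[0,0,-1],[0,0,0],0]
    - [[0,0,-0.8],[0,0,0],0]
    - [[0,0,-0.4],[0,0,0],0]
    - [[0,0,-0.2],[0,0,0],0]
    - [[0,0,-0.2],[0,0,0],0]
    - [[0,0,-0.1],[0,0,0],0]
    - [[0,0,-0.1],[0,0,0],0]
    - [[0,0,0],[0,0,0],0]

```text
t: 35.0
eef_pos: [540.3, -170.0, 132.6]
tcp_rot: [3.141, 0.0, 1.275]
ft_force: [-0.5, 0.3, -1.4]
opening: 0.161
grip_force: 30.0
```

Call:
move_arm:
  commands:
    - [[0,0,-0.1],[0,0,0],0]
    - [[0,0,-0.1],[0,0,0],0]
    - [[0,0,-0.1],[0,0,0],0]
    - [[0,0,-0.1],[0,0,0],0]
    - [[0,0,0],[0,0,0],0]

```text
t: 35.5
eef_pos: [540.2, -169.9, 128.4]
tcp_rot: [-3.141, -0.0, 1.275]
ft_force: [-0.3, 0.2, -1.1]
opening: 0.156
grip_force: 30.0
```

Call:
move_arm:
  commands:
    - [[0,0,-0.3],[0,0,0],0]
    - [[0,0,-0.3],[0,0,0],0]
    - [[0,0,-0.3],[0,0,0],0]
    - [[0,0,-0.3],[0,0,0],0]
    - [[0,0,-0.3],[0,0,0],0]
    - [[0,0,-0.2],[0,0,0],0]
    - [[0,0,-0.2],[0,0,0],0]
    - [[0,0,-0.2],[0,0,0],0]

```text
t: 36.3
eef_pos: [540.3, -170.0, 107.4]
tcp_rot: [3.141, -0.0, 1.275]
ft_force: [-0.0, 1.1, -1.8]
opening: 0.16
grip_force: 30.0
```

Call:
move_arm:
  commands:
    - [[0,0,-0.3],[0,0,0],0]
    - [[0,0,-0.3],[0,0,0],0]
    - [[0,0,-0.3],[0,0,0],0]
    - [[0,0,-0.3],[0,0,0],0]
    - [[0,0,-0.3],[0,0,0],0]
    - [[0,0,-0.3],[0,0,0],0]
    - [[0,0,-0.2],[0,0,0],0]
    - [[0,0,0],[0,0,0],0]

```text
t: 37.1
eef_pos: [540.2, -169.9, 87.3]
tcp_rot: [-3.141, -0.0, 1.275]
ft_force: [0.1, 0.4, -1.0]
opening: 0.161
grip_force: 30.0
```

Call:
move_arm:
  commands:
    - [[0,0,-0.1],[0,0,0],0]
    - [[0,0,-0.1],[0,0,0],0]
    - [[0,0,-0.1],[0,0,0],0]
    - [[0,0,-0.1],[0,0,0],0]
    - [[0,0,-0.05],[0,0,0],0]
    - [[0,0,0],[0,0,0],0]

```text
t: 37.7
eef_pos: [540.3, -170.0, 83.0]
tcp_rot: [-3.142, 0.0, 1.275]
ft_force: [0.5, 0.5, -1.8]
opening: 0.162
grip_force: 30.0
```

Call:
move_arm:
  commands:
    - [[0,0,-0.05],[0,0,0],0]
    - [[0,0,-0.05],[0,0,0],0]
    - [[0,0,-0.03],[0,0,0],0]
    - [[0,0,0],[0,0,0],0]

```text
t: 38.1
eef_pos: [540.3, -170.0, 81.7]
tcp_rot: [3.142, 0.0, 1.275]
ft_force: [-0.1, 1.0, -1.0]
opening: 0.161
grip_force: 30.0
```

Call:
move_arm:
  commands:
    - [[0,0,-0.03],[0,0,0],0]
    - [[0,0,-0.03],[0,0,0],0]
    - [[0,0,0],[0,0,0],0]

```text
t: 38.4
eef_pos: [540.6, -170.1, 81.5]
tcp_rot: [3.141, 0.0, 1.275]
ft_force: [0.3, 0.7, 3.4]
opening: 0.159
grip_force: 30.0
```

Call:
move_arm:
  commands:
    - [[0,0,-0.03],[0,0,0],0]
    - [[0,0,-0.03],[0,0,0],0]
    - [[0,0,0],[0,0,0],0]

```text
t: 38.7
eef_pos: [540.9, -170.2, 81.4]
tcp_rot: [3.14, 0.0, 1.275]
ft_force: [0.1, -0.8, 8.0]
opening: 0.158
grip_force: 30.0
```

Contact on the block's top at the original height, so the wedge is home. Next: relieve the press, release and retreat.

Call:
move_arm:
  commands:
    - [[0,0,0.06],[0,0,0],0]
    - [[0,0,0],[0,0,0],0.3]
    - [[0,0,0],[0,0,0],0.5]
    - [[0,0,0],[0,0,0],0.6]
    - [[0,0,0],[0,0,0],0.6]
    - [[0,0,0],[0,0,0],0.6]

```text
t: 39.3
eef_pos: [540.3, -170.0, 81.0]
tcp_rot: [-3.141, -0.0, 1.275]
ft_force: [0.1, 0.0, 0.1]
opening: 0.521
grip_force: 0.0
```

Call:
move_arm:
  commands:
    - [[0,0,0.5],[0,0,0],0.6]
    - [[0,0,1.5],[0,0,0],0.6]
    - [[0,0,2],[0,0,0],0.6]
    - [[0,0,3],[0,0,0],0.6]
    - [[0,0,3],[0,0,0],0.6]
    - [[0,0,3],[0,0,0],0.6]
    - [[0,0,1],[0,0,0],0.6]
    - [[0,0,0],[0,0,0],0.6]
    - [[0,0,0],[0,0,0],0.6]

```text
t: 40.2
eef_pos: [539.8, -169.8, 220.0]
tcp_rot: [-3.14, -0.0, 1.275]
ft_force: [-0.5, 1.0, -0.4]
opening: 0.599
grip_force: 0.0
```

```bash
python3 - <<'E'
from h import *
t=avg("top",2);s=avg("side",2);st=state();print({k:st[k] for k in("t","eef_pos","ft_force","opening")})
cv2.imwrite("pics/end.png",np.vstack([np.hstack([crop(t,255,225,60,45),crop(s,255,280,60,45)]),np.hstack([crop(s,330,130,72,54),crop(np.load("s0.npy"),330,130,72,54)])]))
E
```

```text
{'t': 40.4, 'eef_pos': array([ 539.98566191, -169.84483964,  219.95948658]), 'ft_force': array([ 0.12723969,  0.47917387, -0.41144319]), 'opening': 0.5987288633402275}
```

View pics/end.png

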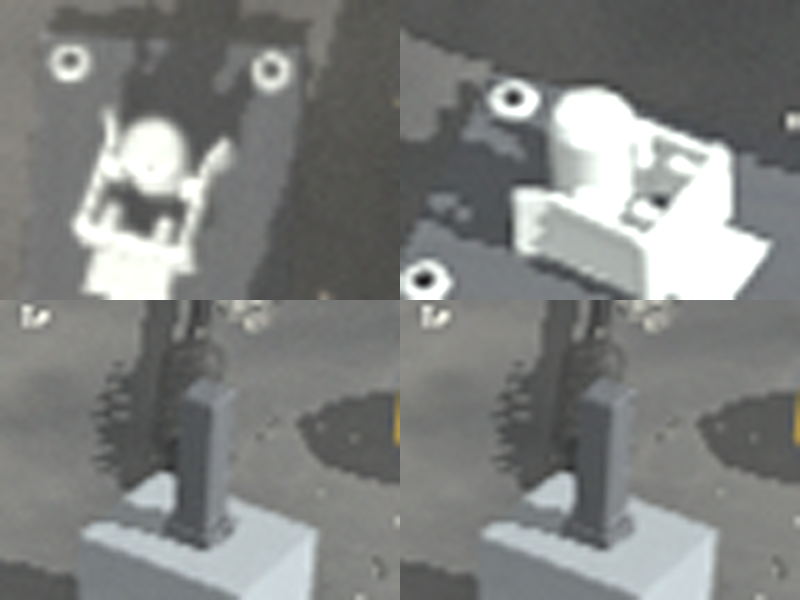

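```bash
python3 -c "
from cell import env
print(env.job_done())"
```

```text
the job is handed in; nothing more can be done
None
```

The job is handed in: the clip came off the post (moved about 11 mm) and lies flat on the jig plate, and the wedge is back fully home in its stand, at about 40 s and with about 15 N at most on the wedge.

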